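# Add the second slotted mass to the load-cell carrier

## Task

The load cell on the bench is being calibrated: its mass carrier already holds one slotted brass mass. Pick the loose slotted mass of the same size, slide it sideways onto the carrier's stem under the head, with its slot opening to the side opposite to the slot of the mass already there, and lower it so that it lies flat and centred on top of that one. Let go of it and leave both masses at rest.

Things in the scene. Friction and masses are not known exactly. Their poses are not given: they have to be found in the camera images.
- new_mass: Loose brass disc on the bench, 60 mm across, 20 mm thick, about 0.36 kg. A slot through its thickness opens at the rim: 18 mm wide, flaring to 30 mm over the last 13 mm, closed end 6 mm beyond the centre. Origin: centre of underside; x from centre out through the slot's mouth, z up. Not wanted: the smaller slotted disc (42 mm) and the uncut disc (60 mm) near it; the three swap places.
- new_mass_mouth (a point): Middle of the loose mass's slot mouth: on its underside, 30 mm from its centre along its x; same axes as the mass.
- fitted_mass: The mass already on the carrier: same brass disc, size and slot as the loose one, lying loose in the pan with the stem in its slot. Origin: centre of its underside, 40 mm above the bench (its top is at 60 mm); x from the centre out through its slot's mouth (towards the robot, up to about 55 degrees either way), z up.
- carrier: Fixed to the bench: aluminium load-cell block 100 x 100 x 30 mm, a round dark pan on it (72 mm across, floor 40 mm, rim 46 mm above the bench), an upright steel stem 8 mm thick, and on it a round head 26 mm across, too wide for the slots, from 98 to 108 mm above the bench. So 38 mm are free between fitted mass and head. Origin: on the stem's axis at bench height; z up.

How it is judged:
At the end, for the whole second after the job is handed in: The new mass lies flat (7 degrees) on the fitted one, underside 56 to 65 mm above the bench, centre within 12 mm of the stem axis, slot opposite to the fitted one's within 40 degrees; the fitted mass lies flat in the pan, within 12 mm of the stem axis; both at rest (horizontal distance between each of new_mass, fitted_mass and carrier below 0.012 m and height (world z) of new_mass between 0.056 and 0.065 m and angle between each of new_mass, fitted_mass's own z axis and vertical below 0.12 rad and angle between the x axis of new_mass and the x axis of fitted_mass, either way round below 0.7 rad and x of new_mass_mouth in the frame of fitted_mass below -0.008 m and height (world z) of fitted_mass below 0.045 m and linear speed of each of new_mass, fitted_mass below 0.02 m/s); the robot touches nothing.
It also fails if it takes over 48 s, if anything falls off the work surface, if the arm or the gripper's body presses on something with over 40 N, if the wrist force passes 120 N, or if a joint passes its speed limit or range.

## Robot

A 6-joint arm with a two-finger parallel gripper is mounted at the origin on the work surface. World frame = base frame: x ahead of the robot, y to its left, z up, the work surface at z = 0. Lengths are in m, angles in rad, forces in N, time in s.
With the tool pointing down it reaches from about 0.4 to 0.825 m from the base axis. Payload 7 kg.
Tool frame: the origin (TCP) lies at the very end of the fingers, on their centre line; the grasp point (between the pads) lies 19 mm behind it; y points along the fingers, z is the direction in which the jaws open and shut, and the axes are right-handed (so a half turn about y gives the same grasp; the last joint's range is limited). The gripper opens to 88 mm and grips with 3 to 60 N. Pads are 19 mm wide; open, the fingers measure 130 mm over their backs; the gripper's body (78 mm by 193 mm) begins 47 mm behind the grasp point.
Start: joints at [-1.028, 0.359, 0.012, 0, -1.224, -0.288], TCP at [0.17, -0.653, 0.227] pointing down, gripper open.
Joint ranges: [-3.07, 3.07], [-1.43, 2.12], [-1.02, 1.25], [-3.03, 1.67], [-3.05, -0], [-3.03, 3.03]. Speed limits (rad/s): [2.39, 2.39, 3.01, 3.14, 3.14, 3.14].

## Interface

Orientations are given as [roll, pitch, yaw] about the fixed x, y, z axes, in that order (R = Rz(yaw) Ry(pitch) Rx(roll)).
In Python, from station import get_state, grab_frame, job_done, regions_of gives the robot as it stands.
- The arm moves only by the tool drive_tool, never from a script. Its argument "rows" is a list of rows, each a list of 3 entries, a list of its own where there are three numbers: the shift along the world's x, y, z as a fraction of full scale, then the turn about the world's z as a fraction of full scale, then the opening, from 0 (shut) to 1 (fully open). A call has 1 to 12 rows; each row is the pose to reach, as a shift and turn from the pose commanded when the call began; what a row does not reach only later rows make up. Full scale, the value 1, is 30 cm for a shift and 90 degrees for a turn. A row lasts 1/10 s, in which the tool goes at most 50 mm and 8.59 degrees, less where a joint would pass 70% of its speed; a pose out of reach is approached as far as the arm can. A call with a number of a shift or a turn outside -1 to 1 is refused whole. A call with a gripper value outside its range is refused whole. The fingers move at their own pace and stop on an object; "newtons" is the grip in N (left out, the last holds). Time passes only in rows, so rows that repeat a pose let the fingers close. It gives the time, the measured TCP pose, the force and the opening at its end, in the units of the state.
- get_state(): the state, without advancing time (a new reading comes with each control period).
- grab_frame(name): name is "scene" or "side" or "wrist"; returns a dict with "img" (420x560x3 uint8, blue, green, red), "fx", "fy", "cx", "cy" (pixels), "T" (4x4, takes a point from camera to world coordinates); the wrist camera has in their place "hand_eye" (4x4, takes a point from camera to tool coordinates, whose origin is the TCP and whose axes are the tool frame's). Camera axes: x right, y down, z forward; pixel columns grow to the right and rows downward; lengths in m; the calibration is good to about 2 mm. A picture is of the moment at which its call begins: read the wrist's pose just before it. There is no depth.
- job_done(): hands the job in, once; it reports no verdict.
Trained networks look in a picture, given as the dict that the camera call returned (one of the last four; its "shot" number tells which), for a name from the list of things; names that differ only in an ending like _2 or _b are one class to them, and where a whole thing is asked for, a point or a joint stands for the part that bears it (a point fixed in the world has none). Each returns a list of dicts, best first, with "confidence" (0 to 1); they miss things now and then, are a little off and sometimes report something else, mostly with a low value. They report only what shows in the picture. A call takes as long as a camera call.
- regions_of(picture, thing): "pixels" (420x560 bool, what is visible of it) and "box" ([left, top, right, bottom] in pixels, round what is visible of it).
The state is a dict: "t": time; "q": joint angles; "qd": joint speeds; "joint_efforts": joint torques, N m; "eef_pos": TCP position; "ee_rot": TCP orientation; "force": force on the tool from outside, world axes, zero at the start; "moment": the same for the moment, N m; "width": finger opening in m.
Only numpy, scipy, OpenCV 4.12 (cv2) and the standard library are available. Lean on these libraries where they do the work, as an engineer would, in place of code of your own. Each camera call takes 0.05 s, during which the arm holds its last target. There are 200 camera calls.

## Working session

There is one attempt and no reset: what is moved stays moved. The work goes in short steps, Python scripts to look and compute and a tool call to move; the robot and the scene stay as the last step left them, time stands still between calls to the robot, and variables do not carry over. Pictures are saved under pics/ and viewed, about 8 in all and at most 12, crops included, and the job is handed in when it is done.

Besides the shell and the picture viewer there is one more tool, called after "Request:" as name([rows], argument=value, ...), one row to a line, values as JSON. drive_tool: Moves the arm, as the interface text tells. Its arguments: {"type":"object","properties":{"rows":{"type":"array"},"newtons":{"type":"number"}},"required":["rows"]}

```bash
mkdir -p pics; ls
cat > h.py <<'E'
import numpy as np, cv2
from station import *
from scipy.spatial.transform import Rotation as R
def camT(f,s=None):
    if 'T' in f: return np.array(f['T'])
    T=np.eye(4);T[:3,:3]=R.from_euler('xyz',s['ee_rot']).as_matrix();T[:3,3]=s['eef_pos']
    return T@np.array(f['hand_eye'])
def ray(f,T,uv,z):
    uv=np.atleast_2d(np.array(uv,float))
    d=np.c_[(uv[:,0]-f['cx'])/f['fx'],(uv[:,1]-f['cy'])/f['fy'],np.ones(len(uv))]@T[:3,:3].T
    o=T[:3,3]; return o+d*((z-o[2])/d[:,2])[:,None]
def proj(f,T,P):
    p=(np.atleast_2d(P)-T[:3,3])@T[:3,:3]
    return np.c_[f['fx']*p[:,0]/p[:,2]+f['cx'],f['fy']*p[:,1]/p[:,2]+f['cy']]
E
cat > a.py <<'E'
from h import *
s=get_state();print({k:np.round(v,3) for k,v in s.items()})
ims=[]
for n in ['scene','side','wrist']:
    f=grab_frame(n);T=camT(f,s);ims.append(f['img']);print(n,'cam',T[:3,3].round(3),T[:3,2].round(2))
    cv2.imwrite(f'pics/{n}0.png',f['img'])
    for t,z in [('new_mass',.02),('fitted_mass',.06),('carrier',.1)]:
        for r in regions_of(f,t)[:4]:
            v,u=np.nonzero(r['pixels']);b=r['box']
            c=[(b[0]+b[2])/2,(b[1]+b[3])/2]
            print(n,t,round(r['confidence'],2),b,len(u),'boxc',ray(f,T,c,z)[0].round(3))
cv2.imwrite('pics/all0.png',cv2.resize(np.vstack([np.hstack(ims[:2]),np.hstack([ims[2],ims[2]*0])]),(800,600)))
E
python3 a.py
```

```text
pics
{'t': np.float64(0.0), 'q': array([-1.028,  0.359,  0.011, -0.   , -1.224, -0.288]), 'qd': array([-0.   ,  0.001,  0.   , -0.001, -0.   ,  0.   ]), 'joint_efforts': array([-0.0000e+00, -5.8272e+01,  2.9306e+01,  6.9970e+00,  7.0000e-03,
       -0.0000e+00]), 'eef_pos': array([ 0.17 , -0.653,  0.226]), 'ee_rot': array([-1.569,  0.   ,  0.255]), 'force': array([-0.219, -1.041,  0.924]), 'moment': array([-0.01 , -0.019, -0.001]), 'width': np.float64(0.088)}
scene cam [ 1.105 -0.211  0.522] [-0.74  0.23 -0.63]
scene new_mass 0.76 [202.6, 255.7, 239.5, 293.2] 986 boxc [ 0.627 -0.161  0.02 ]
scene fitted_mass 0.55 [387.2, 198.3, 425.5, 229.5] 794 boxc [0.632 0.157 0.06 ]
side cam [0.416 0.539 0.584] [ 0.14 -0.73 -0.67]
side new_mass 0.95 [236.5, 171.4, 264.2, 197.2] 535 boxc [ 0.609 -0.15   0.02 ]
side fitted_mass 0.64 [174.3, 272.4, 211.2, 307.2] 1019 boxc [0.626 0.17  0.06 ]
side carrier 0.69 [156.0, 258.8, 238.0, 342.7] 3103 boxc [0.598 0.215 0.1  ]
wrist cam [ 0.105 -0.668  0.383] [ 0.24  0.06 -0.97]
```

View pics/all0.png

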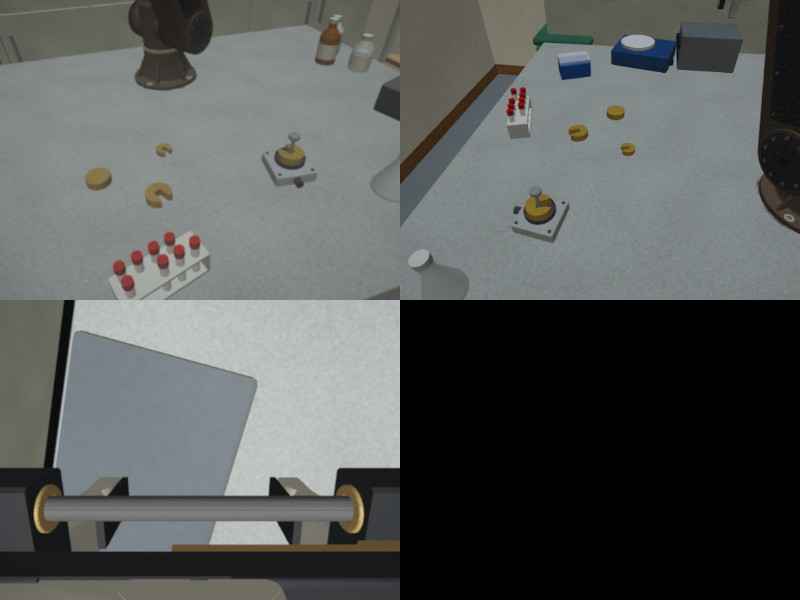

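The scene view shows the large slotted mass at (221,274), the uncut disc at (138,250), the small one at (229,210) and the carrier at (405,215). I'll go above the new mass and look from close by.

Request:
drive_tool([
  [[1, 1, 0.2], 0, 1],
  [[1, 1, 0.2], 0, 1],
  [[1, 1, 0.2], 0, 1],
  [[1, 1, 0.2], 0, 1],
  [[1, 1, 0.2], 0, 1],
  [[1, 1, 0.2], 0, 1],
  [[1, 1, 0.2], 0, 1],
  [[1, 1, 0.2], 0, 1],
  [[1, 1, 0.2], 0, 1],
  [[1, 1, 0.2], 0, 1],
])

```text
t: 1.6
eef_pos: [0.4728, -0.3508, 0.2872]
ee_rot: [-1.572, -0.001, 0.259]
force: [-1.2, -0.2, 0.4]
width: 0.0875
```

Request:
drive_tool([
  [[0.3, 0.66, 0], 0, 1],
  [[0.3, 0.66, 0], 0, 1],
  [[0.3, 0.66, 0], 0, 1],
  [[0.3, 0.66, 0], 0, 1],
  [[0.3, 0.66, 0], 0, 1],
  [[0.3, 0.66, 0], 0, 1],
  [[0.3, 0.66, 0], 0, 1],
])

```text
t: 2.3
eef_pos: [0.5598, -0.1555, 0.2864]
ee_rot: [-1.571, 0.001, 0.255]
force: [-1.0, 0.4, -0.9]
width: 0.0876
```

```bash
cat > b.py <<'E'
from h import *
import sys
nm=sys.argv[1]
s=get_state();print({k:np.round(v,3) for k,v in s.items() if k in('t','q','eef_pos','ee_rot','width','force')})
f=grab_frame('wrist');T=camT(f,s);np.savez(nm+'.npz',T=T,img=f['img'],**{k:f[k] for k in('fx','fy','cx','cy')})
print('TCP px',proj(f,T,s['eef_pos']))
im=f['img'].copy()
for t,z in [('new_mass',.02),('fitted_mass',.06),('carrier',.108)]:
    for r in regions_of(f,t)[:3]:
        b=r['box'];m=r['pixels'].astype(np.uint8);c=max(cv2.findContours(m,0,1)[0],key=cv2.contourArea).reshape(-1,2)
        w=ray(f,T,c,z)[:,:2];print(t,round(r['confidence'],2),np.round(b),'mincirc',cv2.minEnclosingCircle(w.astype(np.float32)))
        cv2.drawContours(im,[c.reshape(-1,1,2)],-1,(0,255,0),1)
cv2.imwrite(f'pics/{nm}.png',im)
E
python3 b.py w1
```

```text
{'t': np.float64(2.3), 'q': array([ 0.066,  0.172, -0.106,  0.   , -1.294, -1.381]), 'eef_pos': array([ 0.56 , -0.156,  0.286]), 'ee_rot': array([-1.571e+00,  1.000e-03,  2.550e-01]), 'force': array([-0.99 ,  0.374, -0.868]), 'width': np.float64(0.088)}
TCP px [[274.22535105 269.42824605]]
new_mass 0.56 [238. 195. 290. 239.] mincirc ((0.6117950081825256, -0.15847496688365936), 0.031545333564281464)
```

View pics/w1.png

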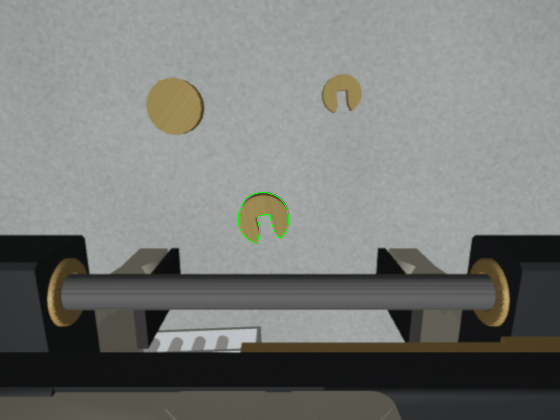

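The wrist view shows the large slotted mass at (264,217), slot opening downwards in the image (about world +x). The distractors are well clear at (175,106) and (342,94). I'll fit the disc shape to the mask.

```bash
cat >> h.py <<'E'
from scipy.optimize import minimize
def shape():
    a=np.linspace(0,2*np.pi,241);p=30*np.c_[np.cos(a),np.sin(a)]
    S=20;W=700;m=np.zeros((W,W),np.uint8);to=lambda q:np.int32(np.round(np.array(q)*10+350))
    cv2.fillPoly(m,[to(p)],1)
    b=np.linspace(np.pi/2,3*np.pi/2,40);sl=np.r_[[[40,15],[30,15],[17,9]],np.c_[3+9*np.cos(b),9*np.sin(b)],[[17,-9],[30,-15],[40,-15]]]
    cv2.fillPoly(m,[to(sl)],0);return max(cv2.findContours(m,0,2)[0],key=cv2.contourArea).reshape(-1,2)/10.-35
def fit(f,T,mask,z0,x0,y0,th=20e-3):
    C=shape()/1000;mb=cv2.GaussianBlur(mask.astype(np.float32),(0,0),1)
    def ren(p):
        c,s=np.cos(p[2]),np.sin(p[2]);m=np.zeros(mask.shape,np.uint8)
        w=C@np.array([[c,s],[-s,c]])+p[:2]
        P=[proj(f,T,np.c_[w,np.full(len(w),z)]) for z in np.linspace(z0-th,z0,6)]
        for q in P: cv2.fillPoly(m,[np.int32(np.round(q*16))],1,shift=4)
        return m
    cost=lambda p:((cv2.GaussianBlur(ren(p).astype(np.float32),(0,0),1)-mb)**2).sum()
    best=min((minimize(cost,[x0,y0,t],method='Nelder-Mead',options=dict(initial_simplex=np.array([[x0,y0,t],[x0+.006,y0,t],[x0,y0+.006,t],[x0,y0,t+.4]]))) for t in np.arange(0,6.28,.785)),key=lambda r:r.fun)
    return best.x,best.fun/mask.sum()
E
python3 - <<'E'
from h import *
d=np.load('w1.npz');f=dict(d);T=d['T'];hsv=cv2.cvtColor(d['img'],cv2.COLOR_BGR2HSV)
print(T.round(3))
m=((hsv[...,1]>90)).astype(np.uint8);m[:190]=0;m[245:]=0;m[:,:230]=0;m[:,298:]=0;print(m.sum())
print(fit(f,T,m,.02,.612,-.158))
E
```

```text
[[-0.253  0.937  0.24   0.494]
 [ 0.968  0.245  0.063 -0.171]
 [ 0.001  0.249 -0.969  0.444]
 [ 0.     0.     0.     1.   ]]
1527
(array([ 0.6139707 , -0.15675428,  6.76201813]), np.float64(0.07712456503957413))
```

Request:
drive_tool([
  [[0.18, 0, -0.2], 0.143, 1],
  [[0.18, 0, -0.4], 0.143, 1],
  [[0.18, 0, -0.55], 0.143, 1],
  [[0.18, 0, -0.7], 0.143, 1],
  [[0.18, 0, -0.8], 0.143, 1],
  [[0.18, 0, -0.8], 0.143, 1],
])

```text
t: 3.1
eef_pos: [0.6091, -0.156, 0.0401]
ee_rot: [-1.565, 0.01, 0.477]
force: [-1.4, -0.2, -0.7]
width: 0.0878
```

Request:
drive_tool([
  [[0, 0, -0.06], 0, 1],
  [[0, 0, -0.1], 0, 1],
  [[0, 0, -0.12], 0, 1],
  [[0, 0, -0.135], 0, 1],
  [[0, 0, -0.135], 0, 1],
])

```text
t: 3.6
eef_pos: [0.6144, -0.1553, 0.0066]
ee_rot: [-1.571, -0.001, 0.479]
force: [-0.3, 0.4, -0.1]
width: 0.0876
```

```bash
python3 b.py w2
```

```text
{'t': np.float64(3.6), 'q': array([ 0.06 ,  0.503, -0.324,  0.   , -0.743, -1.151]), 'eef_pos': array([ 0.614, -0.155,  0.007]), 'ee_rot': array([-1.571e+00, -1.000e-03,  4.790e-01]), 'force': array([-0.335,  0.405, -0.112]), 'width': np.float64(0.088)}
TCP px [[274.04700194 268.62523825]]
new_mass 0.95 [197. 200. 344. 334.] mincirc ((0.6101299524307251, -0.1596192717552185), 0.029701529070734978)
```

View pics/w2.png

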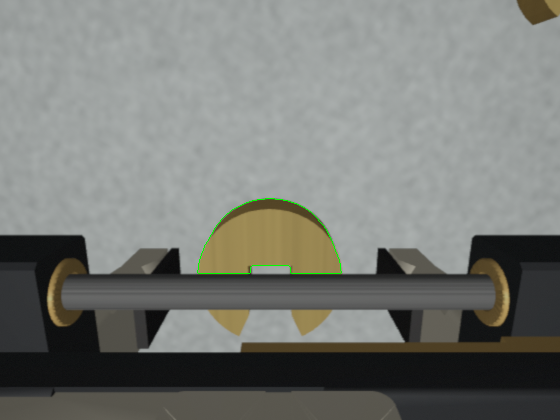

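Aligned: the disc is between the jaws, slot straight down in the image. Check the offset along the slot axis.

Run:
```python
from h import *
d=np.load('w2.npz');f=dict(d);T=d['T'];s=get_state()
u=np.array([np.cos(.479),np.sin(.479)]);v=np.array([-u[1],u[0]])
for px,z in [((270,208),.02),((270,199),0),((249,266),.02),((291,266),.02),((198,273),.02),((341,273),.02)]:
    w=ray(f,T,px,z)[0,:2]-s['eef_pos'][:2];print(px,z,'along slot %.4f jaw %.4f'%(w@u,w@v))
```

```text
(270, 208) 0.02 along slot -0.0316 jaw -0.0014
(270, 199) 0 along slot -0.0307 jaw -0.0018
(249, 266) 0.02 along slot -0.0071 jaw -0.0101
(291, 266) 0.02 along slot -0.0071 jaw 0.0071
(198, 273) 0.02 along slot -0.0040 jaw -0.0312
(341, 273) 0.02 along slot -0.0040 jaw 0.0277
```

Request:
drive_tool([
  [[0, 0, 0], 0, 0],
  [[0, 0, 0], 0, 0],
  [[0, 0, 0], 0, 0],
  [[0, 0, 0], 0, 0],
  [[0, 0, 0], 0, 0],
  [[0, 0, 0], 0, 0],
  [[0, 0, 0.05], 0, 0],
  [[0, 0, 0.2], 0, 0],
  [[0, 0, 0.35], 0, 0],
  [[0, 0, 0.35], 0, 0],
], newtons=35)

```text
t: 4.8
eef_pos: [0.6178, -0.1555, 0.1176]
ee_rot: [-1.576, -0.008, 0.481]
force: [1.8, 0.1, -2.0]
width: 0.0588
```

Request:
drive_tool([
  [[0, 0, 0.3], 0, 0],
  [[0.05, 0.1, 0.57], 0, 0],
  [[0.21, 1, 0.57], 0, 0],
  [[0.21, 1, 0.57], 0, 0],
  [[0.21, 1, 0.57], 0, 0],
  [[0.21, 1, 0.57], 0, 0],
  [[0.21, 1, 0.57], 0, 0],
  [[0.21, 1, 0.57], 0, 0],
  [[0.21, 1, 0.57], 0, 0],
  [[0.21, 1, 0.57], 0, 0],
  [[0.21, 1, 0.57], 0, 0],
])

```text
t: 5.9
eef_pos: [0.6764, 0.1443, 0.2808]
ee_rot: [-1.57, 0.002, 0.479]
force: [0.8, 0.2, -1.9]
width: 0.0592
```

```bash
python3 b.py w3
```

```text
{'t': np.float64(5.9), 'q': array([ 0.491,  0.362,  0.14 , -0.   , -1.35 , -1.582]), 'eef_pos': array([0.676, 0.144, 0.281]), 'ee_rot': array([-1.57 ,  0.002,  0.479]), 'force': array([ 0.843,  0.185, -1.938]), 'width': np.float64(0.059)}
TCP px [[274.04751653 268.62390425]]
new_mass 0.93 [207. 200. 352. 333.] mincirc ((0.7717400193214417, 0.19575782120227814), 0.08512210845947266)
fitted_mass 0.71 [284. 119. 345. 178.] mincirc ((0.6272401809692383, 0.1615663766860962), 0.030966056510806084)
carrier 0.96 [248.  77. 372. 204.] mincirc ((0.6247484683990479, 0.15221406519412994), 0.054671403020620346)
```

View pics/w3.png

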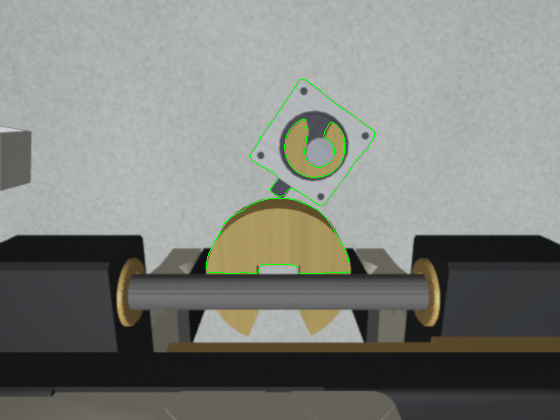

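Run:
```python
from h import *
d=np.load('w3.npz');f=dict(d);T=d['T'];s=get_state();cy=s['ee_rot'][2]
u=np.array([np.cos(cy),np.sin(cy)]);v=np.array([-u[1],u[0]])
print('head',ray(f,T,(319,152),.108)[0])
c=ray(f,T,((284.5+347)/2,148.5),.06)[0];m=ray(f,T,(318.5,121),.06)[0];h=ray(f,T,(319,160),.06)[0]
print('fit c',c,'ang',np.arctan2(*(m-c)[1::-1]))
for q in [(278.5,266),(278.5,208),(207,273),(350,273)]:
    w=ray(f,T,q,s['eef_pos'][2]+.013)[0,:2]-s['eef_pos'][:2];print(q,'slot %.4f jaw %.4f'%(w@u,w@v))
hsv=cv2.cvtColor(d['img'],cv2.COLOR_BGR2HSV);mk=(hsv[...,1]>90).astype(np.uint8);mk[:100]=0;mk[185:]=0;mk[:,:270]=0;mk[:,360:]=0
cv2.circle(mk,(319,152),15,1,-1)
print(fit(f,T,mk,.06,.627,.16,.004))
out=[]
for n in ['scene','side']:
    g=grab_frame(n);out.append(cv2.resize(g['img'][150:340,140:440] if n=='side' else g['img'][130:320,300:560],None,fx=2,fy=2)[:380,:520]);np.savez(n+'1.npz',T=g['T'],img=g['img'],**{k:g[k] for k in('fx','fy','cx','cy')})
cv2.imwrite('pics/ss.png',cv2.resize(np.hstack(out),(800,292)))
cr=cv2.resize(d['img'][70:210,240:380],None,fx=4,fy=4);cv2.imwrite('pics/crop.png',cr)
```

```text
head [0.62737811 0.1611915  0.108     ]
fit c [0.6274207  0.16337462 0.06      ] ang -2.738405498676466
(278.5, 266) slot -0.0072 jaw 0.0029
(278.5, 208) slot -0.0315 jaw 0.0028
(207, 273) slot -0.0041 jaw -0.0264
(350, 273) slot -0.0042 jaw 0.0322
(array([0.62654395, 0.16154833, 3.52112683]), np.float64(0.07510097039277508))
```

View pics/crop.png

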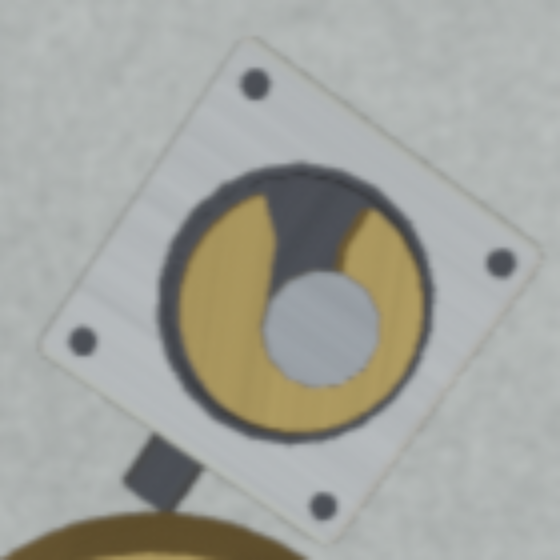

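View pics/ss.png

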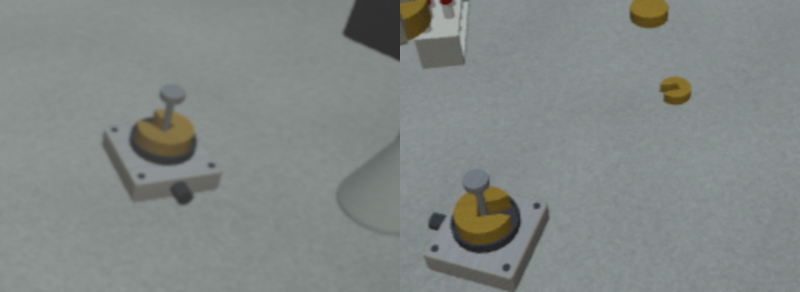

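Run:
```python
from h import *
for n,p in [('scene',(411.8,189.6)),('side',(189.6,266))]:
    d=np.load(n+'1.npz');f=dict(d);print(n,ray(f,d['T'],p,.107)[0])
    # stem direction check: projected stem foot (z=.06)
for n in ['scene','side']:
    d=np.load(n+'1.npz');f=dict(d)
    for P in [(.6274,.1612,.107),(.6287,.1586,.107)]: print(n,P,proj(f,d['T'],P)[0].round(1))
```

```text
scene [0.62884446 0.16050048 0.107     ]
side [0.62578281 0.16159759 0.107     ]
scene (0.6274, 0.1612, 0.107) [411.7 189. ]
scene (0.6287, 0.1586, 0.107) [410.7 189.8]
side (0.6274, 0.1612, 0.107) [188.7 265.7]
side (0.6287, 0.1586, 0.107) [188.4 264.2]
```

The crop shows the fitted slot opening upwards at image angle ≈8° off vertical, so its world direction is about −2.75 rad. The new mass therefore needs yaw ≈0.40. The scene and side cameras agree that the stem is at (0.627, 0.161). I'll back off behind the stem and come down to sliding height.

Request:
drive_tool([
  [[-0.39, -0.04, 0], -0.05, 0],
  [[-0.39, -0.04, 0], -0.05, 0],
  [[-0.39, -0.04, 0], -0.05, 0],
  [[-0.39, -0.04, -0.15], -0.05, 0],
  [[-0.39, -0.04, -0.3], -0.05, 0],
  [[-0.39, -0.04, -0.45], -0.05, 0],
  [[-0.39, -0.04, -0.6], -0.05, 0],
  [[-0.39, -0.04, -0.68], -0.05, 0],
  [[-0.39, -0.04, -0.68], -0.05, 0],
  [[-0.39, -0.04, -0.68], -0.05, 0],
])

```text
t: 7.2
eef_pos: [0.5608, 0.1327, 0.0789]
ee_rot: [-1.571, -0.0, 0.401]
force: [0.9, 0.1, -2.4]
width: 0.0592
```

```bash
python3 b.py w4
python3 - <<'E'
from h import *
ims=[]
for n,(x,y) in [('scene',(400,200)),('side',(195,280))]:
    g=grab_frame(n);ims.append(cv2.resize(g['img'][y-70:y+70,x-70:x+70],(400,400),interpolation=2))
w=cv2.imread('pics/w4.png')
ims.append(cv2.resize(w,(533,400)))
a=np.hstack(ims);cv2.imwrite('pics/c4.png',cv2.resize(a,(800,240)))
cv2.imwrite('pics/c4.png',np.vstack([cv2.resize(np.hstack(ims[:2]),(800,400))]))
E
```

```text
{'t': np.float64(7.2), 'q': array([ 5.720e-01,  3.360e-01, -3.960e-01,  1.000e-03, -8.380e-01,
       -1.742e+00]), 'eef_pos': array([0.561, 0.133, 0.079]), 'ee_rot': array([-1.571, -0.   ,  0.401]), 'force': array([ 0.888,  0.11 , -2.357]), 'width': np.float64(0.059)}
TCP px [[274.08735707 268.91018772]]
new_mass 0.97 [205. 200. 352. 333.] mincirc ((0.5826127529144287, 0.1435144543647766), 0.044233288615942)
fitted_mass 0.74 [230. 322. 324. 342.] mincirc ((0.5943877100944519, 0.16649557650089264), 0.0087478281930089)
carrier 0.62 [194. 262. 360. 339.] mincirc ((0.5691668391227722, 0.13830606639385223), 0.009232327342033386)
```

View pics/c4.png

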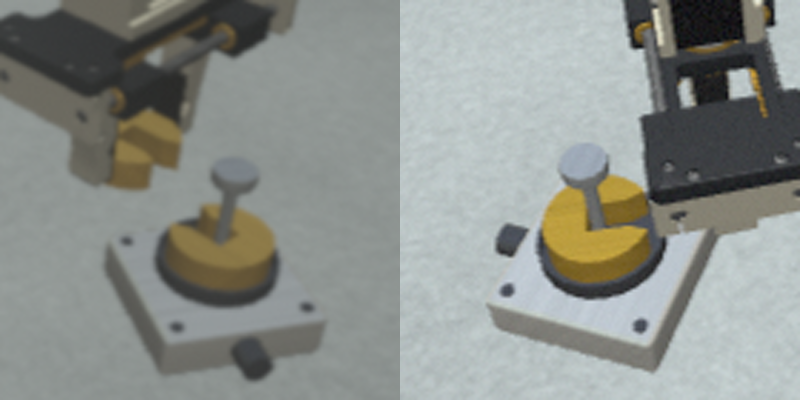

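The mass is level behind the stem, below the head and above the fitted mass, with its mouth facing the stem. Sliding in.

Request:
drive_tool([
  [[0.028, 0.012, -0.006], 0, 0],
  [[0.056, 0.024, -0.006], 0, 0],
  [[0.085, 0.036, -0.006], 0, 0],
  [[0.113, 0.048, -0.006], 0, 0],
  [[0.113, 0.048, -0.006], 0, 0],
])

```text
t: 8.0
eef_pos: [0.5954, 0.1478, 0.0759]
ee_rot: [-1.571, -0.0, 0.401]
force: [0.4, 0.1, -3.5]
width: 0.0588
```

Run:
```python
from h import *
ims=[]
for n,(x,y) in [('scene',(400,200)),('side',(195,280))]:
    g=grab_frame(n);ims.append(cv2.resize(g['img'][y-70:y+70,x-70:x+70],(400,400),interpolation=2))
cv2.imwrite('pics/c5.png',np.hstack(ims))
```

```text
(no output)
```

View pics/c5.png

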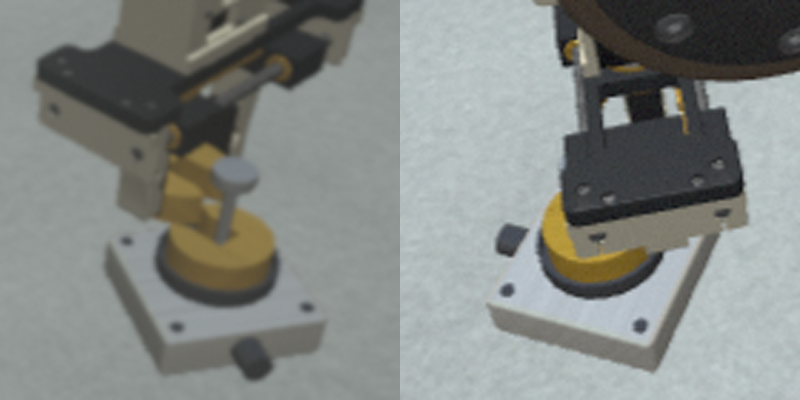

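The stem is entering the slot mouth centrally and the force is just the weight. Continue.

Request:
drive_tool([
  [[0.028, 0.012, 0], 0, 0],
  [[0.056, 0.024, 0], 0, 0],
  [[0.085, 0.036, 0], 0, 0],
  [[0.11, 0.046, 0], 0, 0],
  [[0.11, 0.046, 0], 0, 0],
])

```text
t: 8.6
eef_pos: [0.6282, 0.1615, 0.076]
ee_rot: [-1.571, -0.0, 0.401]
force: [-0.8, 0.5, -3.1]
width: 0.0588
```

Request:
drive_tool([
  [[0, 0, -0.01], 0, 0],
  [[0, 0, -0.02], 0, 0],
  [[0, 0, -0.025], 0, 0],
  [[0, 0, -0.025], 0, 0],
])

```text
t: 9.0
eef_pos: [0.6266, 0.1608, 0.0684]
ee_rot: [-1.571, 0.001, 0.401]
force: [-0.1, -0.0, -1.9]
width: 0.0591
```

Run:
```python
from h import *
ims=[]
for n,(x,y) in [('scene',(400,200)),('side',(195,280))]:
    g=grab_frame(n);ims.append(cv2.resize(g['img'][y-70:y+70,x-70:x+70],(400,400),interpolation=2))
cv2.imwrite('pics/c6.png',np.hstack(ims))
```

```text
(no output)
```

View pics/c6.png

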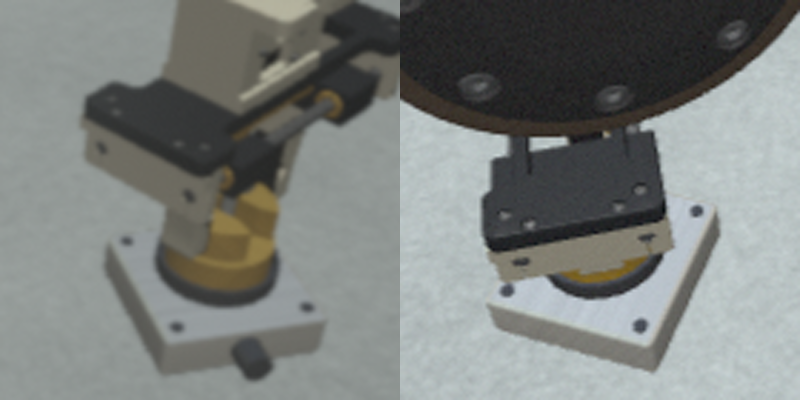

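On the stem and centred; lower the last ~2 mm gently.

Request:
drive_tool([
  [[0, 0, -0.003], 0, 0],
  [[0, 0, -0.005], 0, 0],
  [[0, 0, -0.005], 0, 0],
  [[0, 0, -0.005], 0, 0],
])

```text
t: 9.5
eef_pos: [0.627, 0.161, 0.0673]
ee_rot: [-1.571, 0.0, 0.401]
force: [-0.1, -0.1, -2.1]
width: 0.059
```

Request:
drive_tool([
  [[0, 0, -0.003], 0, 0],
  [[0, 0, -0.003], 0, 0],
  [[0, 0, -0.003], 0, 0],
])

```text
t: 9.8
eef_pos: [0.627, 0.161, 0.0663]
ee_rot: [-1.571, 0.0, 0.401]
force: [0.3, 0.3, -2.3]
width: 0.059
```

Request:
drive_tool([
  [[0, 0, -0.003], 0, 0],
  [[0, 0, -0.003], 0, 0],
  [[0, 0, -0.003], 0, 0],
])

```text
t: 10.1
eef_pos: [0.6271, 0.161, 0.0662]
ee_rot: [-1.571, -0.0, 0.401]
force: [-3.4, -1.0, 5.1]
width: 0.0591
```

Contact (+5 N). Release and go straight up.

Request:
drive_tool([
  [[0, 0, 0], 0, 0.8],
  [[0, 0, 0], 0, 1],
  [[0, 0, 0], 0, 1],
  [[0, 0, 0], 0, 1],
  [[0, 0, 0], 0, 1],
  [[0, 0, 0.05], 0, 1],
  [[0, 0, 0.2], 0, 1],
  [[0, 0, 0.35], 0, 1],
  [[0, 0, 0.5], 0, 1],
  [[0.2, 0, 0.65], 0, 1],
  [[0.2, 0, 0.65], 0, 1],
  [[0.2, 0, 0.65], 0, 1],
])

```text
t: 11.3
eef_pos: [0.6899, 0.1611, 0.2626]
ee_rot: [-1.571, -0.004, 0.4]
force: [0.1, -0.2, -0.5]
width: 0.0877
```

```bash
python3 b.py w7
python3 - <<'E'
from h import *
ims=[]
for n,(x,y) in [('scene',(400,200)),('side',(195,280))]:
    g=grab_frame(n);ims.append(cv2.resize(g['img'][y-70:y+70,x-70:x+70],(280,280),interpolation=2))
w=cv2.imread('pics/w7.png')[40:320,140:380]
cv2.imwrite('pics/c7.png',np.hstack(ims+[w]))
E
```

```text
{'t': np.float64(11.3), 'q': array([ 5.040e-01,  3.940e-01,  1.460e-01,  1.000e-03, -1.319e+00,
       -1.675e+00]), 'eef_pos': array([0.69 , 0.161, 0.263]), 'ee_rot': array([-1.571, -0.004,  0.4  ]), 'force': array([ 0.07 , -0.206, -0.486]), 'width': np.float64(0.088)}
TCP px [[274.0883256  268.91620605]]
new_mass 0.59 [271.  87. 342. 149.] mincirc ((0.6246132850646973, 0.16599121689796448), 0.035845641046762466)
fitted_mass 0.57 [291. 140. 318. 156.] mincirc ((0.6490883231163025, 0.17244131863117218), 0.012533161789178848)
carrier 0.93 [235.  51. 365. 183.] mincirc ((0.626603901386261, 0.15612328052520752), 0.053997818380594254)
```

View pics/c7.png

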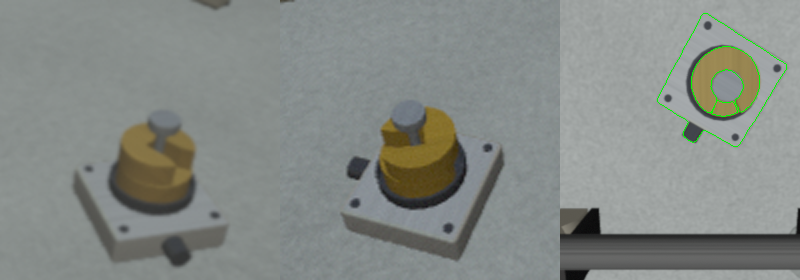

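Stack is flat, slot of the top mass opens away from the robot, opposite the fitted one, and the gripper is clear. Quick numeric check before handing in, and hand in if it holds.

Run:
```python
from h import *
d=np.load('w7.npz');f=dict(d);T=d['T'];hsv=cv2.cvtColor(d['img'],cv2.COLOR_BGR2HSV)
mk=(hsv[...,1]>90).astype(np.uint8);mk[:75]=0;mk[190:]=0;mk[:,:255]=0;mk[:,355:]=0
h=proj(f,T,(.6274,.161,.1))[0];cv2.circle(mk,tuple(int(round(x)) for x in h),17,1,-1)
# lower mass shows through the new slot: mask with network's region of new_mass instead
c=ray(f,T,(306.5,118),.07)[0];m=ray(f,T,(304.5,148),.06)[0];print('head px',h)
p=(mk>0);v,u=np.nonzero(p);w=ray(f,T,np.c_[u,v],.08)[:,:2].astype(np.float32)
print('outline centre',cv2.minEnclosingCircle(w))
p=[(0.6274,.161,.08)];C=np.c_[shape()/1000,np.full(len(shape()),.08)];a=.40
C[:,:2]=C[:,:2]@np.array([[np.cos(a),np.sin(a)],[-np.sin(a),np.cos(a)]])+[.6265,.1605]
q=proj(f,T,C);print('predicted box',q.min(0),q.max(0),'seen 271 87 342 149+')
s=get_state();print(s['t'],s['force'])
job_done()
```

```text
head px [305.18223721 125.41447568]
outline centre ((0.6251351237297058, 0.1614619642496109), 0.030115678906440735)
predicted box [269.23670833  87.51058488] [337.7967208  154.12115332] seen 271 87 342 149+
11.6 [0.42643819 0.75796601 0.45993568]
the job is handed in; nothing more can be done
```

I placed the loose 60 mm slotted mass on the fitted one, let go and handed the job in at 11.6 s, well under the 48 s limit.

**What I did:** I gripped the mass across its slot with 35 N and brought it in behind the stem. I slid it under the head mouth first, turned opposite to the fitted slot, and lowered it until it touched (about 5 N). Then I let go and raised the gripper straight up, clear of everything.

**Last checks:**
- **Position:** the top mass's outline centre measured (0.625, 0.161) against the stem at (0.627, 0.161), about 2 mm off.
- **Slot direction:** I estimated the fitted slot at about −2.75 rad and placed the new mass at 0.40 rad, so they are opposite to within a few degrees. The final pictures show the slots opposite, but I did not measure the angle again after letting go.
- **Flat and at rest:** this is judged by eye from the final pictures; I did not measure tilt or speed.

**Disagreements:** the wrist camera's calibration was 2–3 mm off across the jaws, so I cross-checked the stem with the other two cameras. The final network outlines also differed from my prediction by a few pixels, because it took part of the fitted mass, seen through the slot, as a separate piece.

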